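Fit the handle on the bench press

TASK

The small bench press has lost its handle, and its bare square shaft stands up from the bridge. Take the longer of the two ball-ended bar handles and lower its square hole onto the shaft, squarely lined up, so that its hub sits fully home on the collar; then let go. Leave the shorter handle, which belongs to another press, lying where it is.

Things in the scene. Friction and masses are not known exactly. Their poses are not given: they have to be found in the camera images.
- shaft_shoulder (a point): Centre of the top face of the press's collar (33 mm across, 12 mm high), on the shaft's axis, 109 mm above the table; the handle's underside comes to rest here. The press is fixed: grey base 150 x 170 mm, boards with paper, two posts and a grey bridge (42 mm along x, 164 mm along y, top 97 mm above the table; two nuts on it, 66 mm out along y, reach 105 mm).
- shaft_tip (a point): Centre of the tip of the fixed upright steel shaft, 42 mm above the collar, 151 mm above the table. The shaft is 20 mm square, its faces square to the x and y axes of this frame (which turns with the press), and tapers over its topmost 10 mm to a 12 mm square tip.
- long_handle_center (a point): Longer handle, loose, 0.2 to 0.4 kg, hole upright: dark steel hub 40 x 40 mm, 44 mm high, 25 mm square hole right through; two steel arms 12 mm thick, 160 mm over their 20 mm black balls, 30 mm above its underside. Point: hub centre, half-way up. x along the arms, z up the hole; hole and hub sides square to x, y, so it fits in any of 4 quarter turns. Bare hub sides face +y and -y.
- short_handle_center (a point): Shorter handle, loose, to be left alone: hub 30 x 30 mm, 44 mm high, 12 mm square hole (too small for the shaft), arms 8 mm thick, 104 mm over its 16 mm balls. Point: hub centre, half-way up; axes as for the longer handle. The two handles may lie in either order, to the robot's right of the press.
Not all that is in view belongs to the job. Leave any orange look-alike of the part that bears long_handle_center alone.

How it is judged:
At the end, for the whole second after the job is handed in: The longer handle is on the shaft with its hub home on the collar: hub centre within 10 mm of the shaft's axis and no more than 5 mm higher than when fully seated (22 mm above the collar), upright within 10 degrees, at rest (horizontal distance between long_handle_center and shaft_shoulder below 0.01 m and z of long_handle_center in the frame of shaft_shoulder between 0.015 and 0.027 m and angle between long_handle_center's own z axis and vertical below 0.18 rad and linear speed of long_handle below 0.02 m/s); the robot touches nothing.
It fails at once if the shorter handle is shifted by more than 30 mm (distance of short_handle_center from where it was at the start of the episode above 0.03 m).
It also fails if it takes over 42 s, if anything falls off the work surface, if the arm or the gripper's body presses on something with over 40 N, if the wrist force passes 120 N, or if a joint passes its speed limit or range.

ROBOT

A 7-joint arm with a two-finger parallel gripper is mounted at the origin on a cart in front of the work surface, level with it; the furniture and walls round the work are solid. World frame = base frame: x ahead of the robot, y to its left, z up, the work surface at z = 0. Lengths are in m, angles in rad, forces in N, time in s.
With the tool pointing down it reaches from about 0.4 to 0.85 m from the base axis. Payload 10.4 kg.
Tool frame: the origin (TCP) lies at the very end of the fingers, on their centre line; the grasp point (between the pads) lies manip.hold_point_z behind it (manip.hold_point_z is the distance from the TCP to the grasp point, in m); z points along the fingers, y is the direction in which the jaws open and shut (so a half turn about z gives the same grasp; the last joint's range is limited). The gripper opens to 85 mm and grips with 20 to 120 N. Pads are 22 mm wide; open, the fingers measure 114 mm over their backs; the gripper's body (76 mm by 85 mm) begins 54 mm behind the grasp point. The pads swing forward as they close: fully open they stand 13 mm farther back than shut.
Start: joints at [1.128, 0.332, -0.065, 1.46, 0.022, 1.35, -0.088], TCP at [0.255, -0.571, 0.231] pointing down, gripper open.
Joint ranges: [-2.6, 2.6], [-0.5, 2.12], [-1.47, 1.34], [0.16, 2.42], [-1.27, 4.41], [0.06, 2.06], [-2.6, 2.6]. Speed limits (rad/s): [2.22, 2.22, 2.79, 2.79, 3.14, 3.14, 3.14].

INTERFACE

Orientations are given as a unit quaternion [x, y, z, w].
In Python, from workcell import manip gives the robot as it stands.
- The arm moves only by the tool jog_arm, never from a script. Its arguments are lists of equal length, an entry for each row: "translation": the shift along the world's x, y, z in mm, a list of three; "turn": the turn about the world's z in degrees. In form: {"translation": [[x, y, z], ...], "turn": [turn, ...]}. A call has 1 to 12 rows; each row is the pose to reach, as a shift and turn from the pose measured when the call began; what a row does not reach only later rows make up. A row lasts 1/12 s, in which the tool goes at most 41.7 mm and 7.16 degrees, less where a joint would pass 70% of its speed; a pose out of reach is approached as far as the arm can. A call with a gripper value outside its range is refused whole. "grip" is the finger opening in mm, from 0 to 85.4, set as the call begins (left out, the last holds). The fingers move at their own pace and stop on an object; "grip_force" is the grip in N (left out, the last holds). Time passes only in rows, so rows that repeat a pose let the fingers close. It gives the time, the measured TCP pose, the force and the opening at its end, in the units of the state.
- manip.get_obs(): the state, without advancing time (a new reading comes with each control period).
- manip.camera(name): name is "side" or "top" or "wrist"; returns a dict with "frame" (400x640x3 uint8, red, green, blue), "mtx" (3x3 intrinsics, pixels), "pose" (4x4, takes a point from camera to world coordinates). Camera axes: x right, y down, z forward; pixel columns grow to the right and rows downward; lengths in m; the calibration is good to about 2 mm. A picture is of the moment at which its call begins. There is no depth.
- manip.hand_in(): hands the job in, once; it reports no verdict.
Trained networks look in a picture, given as the dict that the camera call returned (one of the last four; its "shot" number tells which), for a name from the list of things; names that differ only in an ending like _2 or _b are one class to them, and where a whole thing is asked for, a point or a joint stands for the part that bears it (a point fixed in the world has none). Each returns a list of dicts, best first, with "confidence" (0 to 1); they miss things now and then, are a little off and sometimes report something else, mostly with a low value. They report only what shows in the picture. A call takes as long as a camera call. They do not tell look-alikes from the thing itself.
- manip.outline_of(picture, label): "mask" (400x640 bool, what is visible of it) and "extent" ([left, top, right, bottom] in pixels, round what is visible of it).
- manip.pinpoint(picture, label): "at" ([column, row] in pixels: a listed point, or the origin of a listed thing).
The state is a dict: "clock": time; "joint_pos": joint angles; "joint_velocities": joint speeds; "tau": joint torques, N m; "position": TCP position; "ee_rot": TCP orientation; "ft_force": force on the tool from outside, world axes, zero at the start; "torque": the same for the moment, N m; "grip_width": opening from 0.0 (shut) to 1.0 (fully open).
Only numpy, scipy, OpenCV 4.12 (cv2) and the standard library are available. Lean on these libraries where they do the work, as an engineer would, in place of code of your own. Each camera call takes 0.05 s, during which the arm holds its last target. There are 200 camera calls.

## Working session

There is one attempt and no reset: what is moved stays moved. The work goes in short steps, Python scripts to look and compute and a tool call to move; the robot and the scene stay as the last step left them, time stands still between calls to the robot, and variables do not carry over. Pictures are saved under pics/ and viewed, about 8 in all and at most 12, crops included, and the job is handed in when it is done.

Besides the shell and the picture viewer there is one more tool, called after "Request:" by a JSON object that holds its "name" and its "arguments", one argument or row to a line. jog_arm: Moves the arm, as the interface text tells. Its arguments: {"type":"object","properties":{"translation":{"type":"array"},"turn":{"type":"array"},"grip":{"type":"number"},"grip_force":{"type":"number"}},"required":["translation","turn"]}

```bash
mkdir -p pics; ls; cat > h.py <<'E'
import numpy as np, cv2
from workcell import manip
def ray(p,uv):
    d=np.linalg.inv(p["mtx"])@np.array([uv[0],uv[1],1.0]); T=np.array(p["pose"]); return T[:3,3],T[:3,:3]@d
def atz(p,uv,z):
    o,d=ray(p,uv); return o+d*(z-o[2])/d[2]
def tri(obs):
    A=np.zeros((3,3));b=np.zeros(3)
    for p,uv in obs:
        o,d=ray(p,uv);d=d/np.linalg.norm(d);M=np.eye(3)-np.outer(d,d);A+=M;b+=M@o
    return np.linalg.solve(A,b)
def save(p,n): cv2.imwrite("pics/"+n,p["frame"][:,:,::-1])
E
python3 - <<'E'
from h import *
np.set_printoptions(precision=4,suppress=True)
o=manip.get_obs(); print(o["clock"],o["position"],o["ee_rot"],o["grip_width"],manip.hold_point_z)
Z=dict(shaft_shoulder=.109,shaft_tip=.151,long_handle_center=.022,short_handle_center=.022)
ims=[]
for c in ["top","side"]:
    p=manip.camera(c); ims.append(p["frame"][:,:,::-1])
    print(c,np.array(p["pose"])[:3])
    for n,z in Z.items():
        for r in manip.pinpoint(p,n)[:3]: print(c,n,np.round(r["at"],1),round(r["confidence"],2),atz(p,r["at"],z))
    save(p,c+"0.png")
E
```

```text
pics
0.0 [ 0.2546 -0.5704  0.2305] [ 0.978   0.2084 -0.0002 -0.0007] 0.9990385961981276 0.0187
top [[-0.0518 -0.9784  0.2     0.2927]
 [-0.9987  0.0507 -0.0104 -0.0823]
 [ 0.     -0.2002 -0.9797  1.1778]]
top shaft_shoulder [197.8 201.9] 0.56 [0.5226 0.2646 0.109 ]
top shaft_tip [190.2 195.7] 0.66 [0.5325 0.2725 0.151 ]
top long_handle_center [442.9 205.5] 0.97 [ 0.4899 -0.4769  0.022 ]
top long_handle_center [387.6 214.2] 0.74 [ 0.4713 -0.3009  0.022 ]
top short_handle_center [326.7 197.8] 0.65 [ 0.5335 -0.1134  0.022 ]
side [[-0.9999 -0.0124  0.0071  0.5089]
 [-0.0126  0.5376 -0.8431  1.1065]
 [ 0.0066 -0.8431 -0.5377  0.9128]]
side shaft_shoulder [316.  305.8] 0.73 [0.5222 0.2775 0.109 ]
side shaft_shoulder [310.7 289.4] 0.53 [0.5354 0.2244 0.109 ]
side shaft_tip [312.7 289.2] 0.75 [0.5297 0.2698 0.151 ]
side long_handle_center [333.6 198.1] 0.95 [ 0.4751 -0.3116  0.022 ]
side long_handle_center [334.5 172.4] 0.84 [ 0.4701 -0.4842  0.022 ]
side short_handle_center [315.3 229.2] 0.49 [ 0.5318 -0.1351  0.022 ]
```

View pics/top0.png

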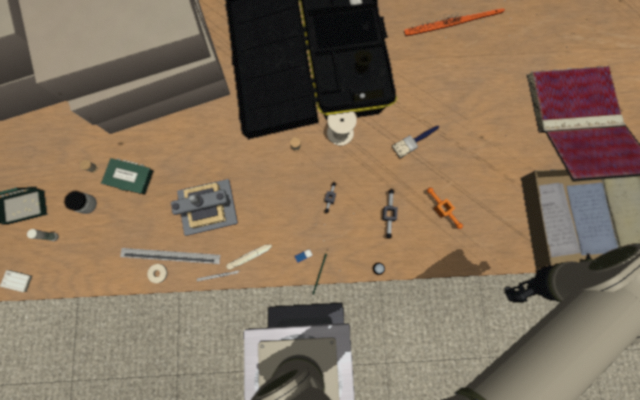

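View pics/side0.png

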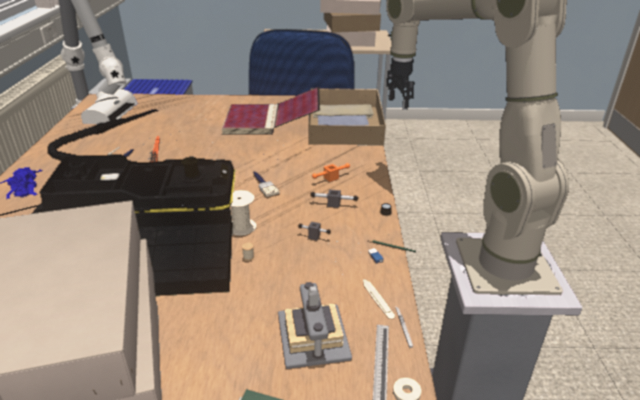

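Top view: the long handle is at (390,213), the short one at (330,197), the orange look-alike at (443,206) and the press at (203,205). The side view agrees, with the long handle at (334,198). Next I need the angles.

```bash
python3 - <<'E'
from h import *
np.set_printoptions(precision=4,suppress=True)
P=[manip.camera(c) for c in ("top","side")]
pp=[]
for p,near in zip(P,[(388,214),(334,198)]):
    r=min(manip.pinpoint(p,"long_handle_center"),key=lambda r:np.hypot(*(np.array(r["at"])-near))); pp.append((p,r["at"]))
    for m in manip.outline_of(p,"long_handle_center"):
        e=m["extent"]; ys,xs=np.nonzero(m["mask"]); 
        w=np.array([atz(p,(x,y),.03)[:2] for x,y in zip(xs,ys)]); c=w.mean(0); V=np.linalg.eigh(np.cov((w-c).T))[1][:,1]
        print(e,m["confidence"],c,"ang",np.degrees(np.arctan(V[1]/V[0])))
print(tri(pp))
for n in ("shaft_tip","shaft_shoulder"):
    print(n,tri([(p,manip.pinpoint(p,n)[0]["at"]) for p in P]))
E
```

```text
[380.8, 188.7, 397.6, 237.7] 0.71 [ 0.4673 -0.3039] ang -8.067060480536824
[428.1, 185.4, 459.1, 226.6] 0.63 [ 0.4828 -0.4747] ang 33.40371217217533
[309.4, 191.1, 358.2, 209.8] 0.82 [ 0.4761 -0.3045] ang -11.49355410433866
[ 0.4763 -0.2985  0.0224]
shaft_tip [0.5295 0.2715 0.1552]
shaft_shoulder [0.5232 0.2689 0.1086]
```

Request:
{"name": "jog_arm", "arguments": {
  "translation": [
    [35, 0, 0],
    [70, 20, 0],
    [100, 50, 0],
    [130, 85, 0],
    [150, 120, 0],
    [170, 155, 0],
    [185, 190, 0],
    [200, 225, 0],
    [205, 250, 0],
    [205, 265, 0],
    [205, 265, 0]
  ],
  "turn": [-3, -6, -10, -14, -18, -22, -25, -25, -25, -25, -25]
}}

```text
clock: 1.92
position: [0.4606, -0.3024, 0.2317]
ee_rot: [1.0, -0.006, 0.0, -0.0]
ft_force: [-0.5, 0.2, 0.1]
grip_width: 1.005
```

```bash
python3 - <<'E'
from h import *
np.set_printoptions(precision=4,suppress=True)
p=manip.camera("wrist"); save(p,"w1.png"); print(np.array(p["pose"])[:3])
for r in manip.pinpoint(p,"long_handle_center"): print(r["at"],r["confidence"],atz(p,r["at"],.022))
for m in manip.outline_of(p,"long_handle_center"):
    print(m["extent"],m["confidence"]); ys,xs=np.nonzero(m["mask"])
    w=np.array([atz(p,(x,y),.03)[:2] for x,y in zip(xs,ys)]); c=w.mean(0); V=np.linalg.eigh(np.cov((w-c).T))[1][:,1]
    print(c,"ang",np.degrees(np.arctan(V[1]/V[0])),"len",np.ptp(w@V))
E
```

```text
[[-0.0114 -0.9626 -0.2708  0.5301]
 [-0.9999  0.0107  0.0038 -0.3042]
 [-0.0007  0.2708 -0.9626  0.375 ]]
[319.8, 152.1] 0.73 [ 0.4798 -0.3076  0.022 ]
[476.1, 146.4] 0.68 [ 0.4841 -0.4782  0.022 ]
[440.7, 80.7, 520.2, 208.1] 0.88
[ 0.4846 -0.4764] ang 35.415524956348165 len 0.16120503037383307
[299.8, 77.4, 340.9, 227.7] 0.64
[ 0.4781 -0.3067] ang -8.388378296465408 len 0.1609219714044952
```

View pics/w1.png

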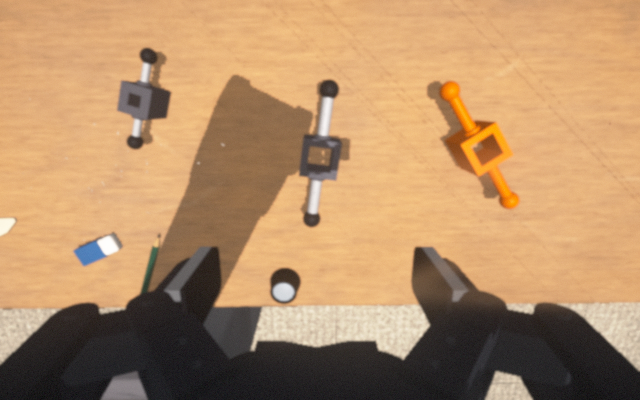

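The wrist view shows the long handle's hub at (320,152) with its balls at (329,88) and (312,218), giving a length of 161 mm and an angle of about -8°. The short handle is at (140,100), well clear.

Request:
{"name": "jog_arm", "arguments": {
  "translation": [
    [10, -3, -30],
    [18, -5, -70],
    [18, -5, -110],
    [18, -5, -150],
    [18, -5, -185],
    [18, -5, -210],
    [18, -5, -223],
    [18, -5, -223]
  ],
  "turn": [-5, -7.5, -7.5, -7.5, -7.5, -7.5, -7.5, -7.5]
}}

```text
clock: 2.73
position: [0.4745, -0.313, 0.0055]
ee_rot: [0.997, -0.076, -0.002, -0.0]
ft_force: [-0.1, 0.1, -0.4]
grip_width: 0.995
```

Request:
{"name": "jog_arm", "arguments": {
  "translation": [
    [0, 0, 0],
    [0, 0, 0],
    [0, 0, 0],
    [0, 0, 0],
    [0, 0, 0],
    [0, 0, 0],
    [0, 0, 0],
    [0, 0, 0]
  ],
  "turn": [0, 0, 0, 0, 0, 0, 0, 0],
  "grip": 20,
  "grip_force": 60
}}

```text
clock: 3.4
position: [0.4759, -0.3132, 0.0074]
ee_rot: [0.997, -0.076, -0.001, 0.0]
ft_force: [-0.3, 3.3, 6.7]
grip_width: 0.466
```

Request:
{"name": "jog_arm", "arguments": {
  "translation": [
    [0, 0, 25],
    [0, 0, 60],
    [0, 5, 100],
    [0, 20, 135],
    [0, 45, 165],
    [5, 75, 190],
    [10, 110, 200],
    [20, 150, 200],
    [25, 190, 200],
    [30, 230, 200],
    [30, 270, 200],
    [30, 310, 200]
  ],
  "turn": [0, 0, 0, 0, 0, 0, 0, 0, 0, 0, 0, 0]
}}

```text
clock: 4.4
position: [0.5056, -0.0014, 0.208]
ee_rot: [0.997, -0.075, -0.0, 0.0]
ft_force: [1.9, -0.6, -3.5]
grip_width: 0.46
```

Request:
{"name": "jog_arm", "arguments": {
  "translation": [
    [0, 35, 0],
    [0, 70, 0],
    [0, 105, 0],
    [0, 135, 0],
    [0, 150, 0],
    [0, 150, 0],
    [0, 150, 0]
  ],
  "turn": [0, 0, 0, 0, 0, 0, 0]
}}

```text
clock: 4.98
position: [0.5054, 0.1491, 0.2083]
ee_rot: [0.997, -0.075, -0.0, 0.001]
ft_force: [0.0, -0.8, -4.1]
grip_width: 0.457
```

```bash
python3 - <<'E'
from h import *
np.set_printoptions(precision=4,suppress=True)
print(manip.get_obs()["position"])
T=manip.camera("top"); S=manip.camera("side")
p=manip.camera("wrist"); save(p,"w2.png"); print(np.array(p["pose"])[:3])
for n,z in (("shaft_tip",.151),("shaft_shoulder",.109)):
    for c,q in (("w",p),("t",T),("s",S)):
        for r in manip.pinpoint(q,n)[:2]: print(n,c,r["at"],r["confidence"],atz(q,r["at"],z))
for c,q in (("w",p),("s",S),("t",T)):
  for r in manip.pinpoint(q,"long_handle_center")[:3]: print(c,r["at"],r["confidence"])
a=cv2.resize(S["frame"][200:400,200:440,::-1],None,fx=3,fy=3); b=cv2.resize(T["frame"][140:260,120:320,::-1],None,fx=3,fy=3,interpolation=cv2.INTER_CUBIC)
cv2.imwrite("pics/t2.png",b); cv2.imwrite("pics/s2.png",a)
E
```

```text
[0.5054 0.1491 0.2083]
[[-0.1514 -0.9512 -0.2689  0.5746]
 [-0.9885  0.1461  0.0399  0.1361]
 [ 0.0013  0.2719 -0.9623  0.3513]]
shaft_tip w [124.3, 202.7] 0.93 [0.5325 0.2683 0.151 ]
shaft_tip s [311.2, 287.6] 0.81 [0.5331 0.2647 0.151 ]
shaft_tip s [315.2, 300.8] 0.72 [0.5235 0.3058 0.151 ]
shaft_shoulder s [313.4, 305.7] 0.97 [0.528  0.2773 0.109 ]
w [317.2, 264.9] 0.79
s [327.0, 229.8] 0.86
t [225.0, 198.4] 0.67
t [442.4, 206.2] 0.61
```

View pics/w2.png

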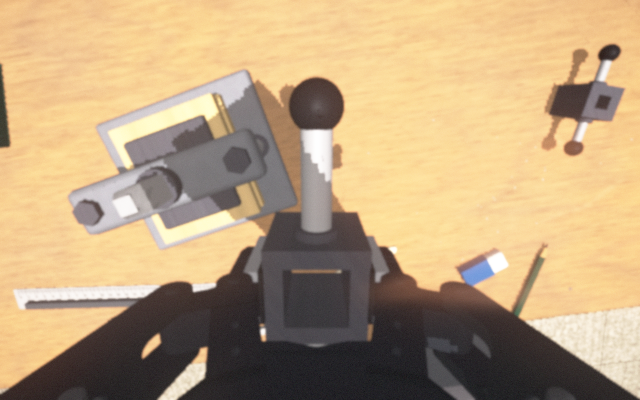

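View pics/t2.png

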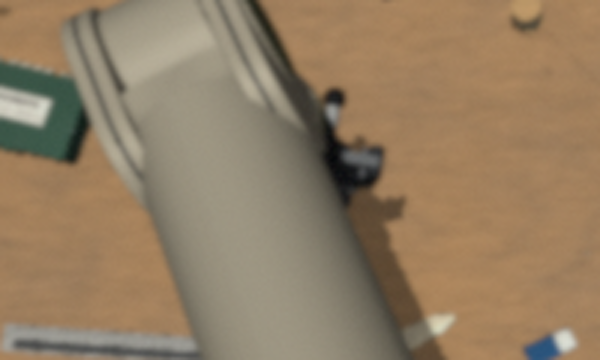

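The wrist view shows the bridge nuts at (89,213) and (236,159), the tip at (124,204) and the hub's top hole at about (285–350, 268–330). The arm ball is at (316,104). In the top view the robot's arm hides the press.

```bash
python3 - <<'E'
from h import *
np.set_printoptions(precision=4,suppress=True)
p=manip.camera("wrist")
a=atz(p,(89,213),.105);b=atz(p,(236,159),.105);d=a-b
print("nuts",a,b,np.linalg.norm(d),(a+b)/2,"press yaw",np.degrees(np.arctan2(-d[0],d[1])))
a=atz(p,(70,201),.097);b=atz(p,(249,130),.097);print("edge yaw",np.degrees(np.arctan2(-(a-b)[0],(a-b)[1])))
a=atz(p,(97,126),.01);b=atz(p,(248,70),.01);d=a-b;print("base edge",np.linalg.norm(d),np.degrees(np.arctan2(-d[0],d[1])))
print("tip",atz(p,(124,204),.151),"ball",atz(p,(316,104),.231))
ball=atz(p,(316,104),.231)
o=manip.get_obs();print(o["position"],o["ee_rot"], "hand yaw",np.degrees(2*np.arctan2(o["ee_rot"][1],o["ee_rot"][0])))
f=p["frame"][60:360,0:400,::-1]; cv2.imwrite("pics/w3.png",cv2.resize(f,None,fx=2,fy=2,interpolation=cv2.INTER_CUBIC))
E
```

```text
nuts [0.5184 0.3309 0.105 ] [0.5435 0.2041 0.105 ] 0.12917888640411632 [0.5309 0.2675 0.105 ] press yaw 11.2075037974032
edge yaw 12.241523549736646
base edge 0.16874859764860814 10.165826523746563
tip [0.5314 0.2701 0.151 ] ball [0.5745 0.1372 0.231 ]
[0.5056 0.1485 0.208 ] [ 0.9971 -0.0755 -0.0005  0.0004] hand yaw -8.66314816075231
```

View pics/w3.png

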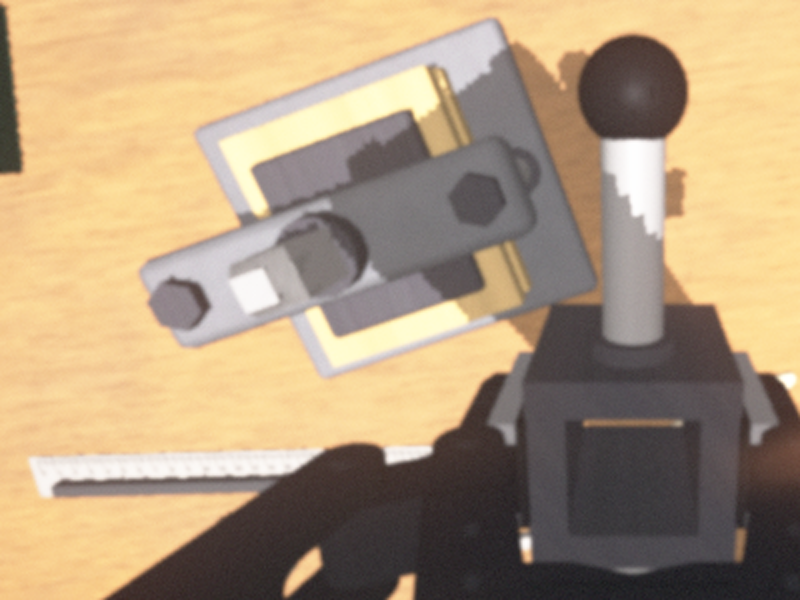

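The closer crop shows the hub's top face with corners at about (525,380), (742,380), (735,560) and (530,560). The hole corners are at (568,421), (700,421), (695,535) and (572,535). The shaft's square is parallel to the bridge.

```bash
python3 - <<'E'
from h import *
np.set_printoptions(precision=4,suppress=True)
p=manip.camera("wrist")
for z in (.241,.245,.249):
  for nm,Q in (("hub",[(525,380),(742,380),(735,560),(530,560)]),("hole",[(568,421),(700,421),(695,535),(572,535)])):
    W=np.array([atz(p,(u/2,v/2+60),z) for u,v in Q]); 
    print(z,nm,W.mean(0),[round(float(np.linalg.norm(W[i]-W[i-1])*1e3),1) for i in range(4)],np.degrees(np.arctan2(*(W[0]-W[1])[[0,1]])))
Q=manip.get_obs()["position"];print(Q)
E
```

```text
0.241 hub [0.5028 0.148  0.241 ] [40.0, 40.5, 40.0, 41.7] 8.647178286182683
0.241 hole [0.5016 0.148  0.241 ] [25.5, 25.1, 25.5, 24.7] 8.649340617417387
0.245 hub [0.5054 0.1476 0.245 ] [38.6, 39.0, 38.6, 40.2] 8.64717828618281
0.245 hole [0.5042 0.1476 0.245 ] [24.6, 24.2, 24.6, 23.8] 8.649340617417362
0.249 hub [0.508  0.1472 0.249 ] [37.1, 37.6, 37.1, 38.7] 8.647178286182777
0.249 hole [0.5069 0.1472 0.249 ] [23.7, 23.3, 23.7, 22.9] 8.649340617417344
[0.5056 0.1486 0.208 ]
```

Request:
{"name": "jog_arm", "arguments": {
  "translation": [
    [5, 30, 0],
    [15, 65, 0],
    [25, 100, 0],
    [28, 118, 0],
    [28, 121, -10],
    [28, 121, -25],
    [28, 121, -35],
    [28, 121, -35],
    [28, 121, -35]
  ],
  "turn": [4, 10, 16, 19.5, 19.5, 19.5, 19.5, 19.5, 19.5]
}}

```text
clock: 6.43
position: [0.5335, 0.2685, 0.1725]
ee_rot: [0.996, 0.094, -0.001, 0.001]
ft_force: [0.2, -0.2, -2.3]
grip_width: 0.463
```

```bash
python3 - <<'E'
from h import *
np.set_printoptions(precision=4,suppress=True)
p=manip.camera("wrist"); S=manip.camera("side"); o=manip.get_obs();print(o["position"],np.degrees(2*np.arctan2(o["ee_rot"][1],o["ee_rot"][0])))
f=p["frame"][130:330,200:440,::-1]; s=S["frame"][230:370,260:380,::-1]
R=lambda a,k:cv2.resize(a,None,fx=k,fy=k,interpolation=cv2.INTER_CUBIC)
a=R(f,2); b=R(s,2.5); c=np.zeros((400,790,3),np.uint8); c[:400,:480]=a; c[:350,485:785]=b; cv2.imwrite("pics/w4.png",c)
for r in manip.pinpoint(p,"shaft_tip"): print(r)
E
```

```text
[0.534  0.2692 0.1738] 10.777925395422455
```

View pics/w4.png

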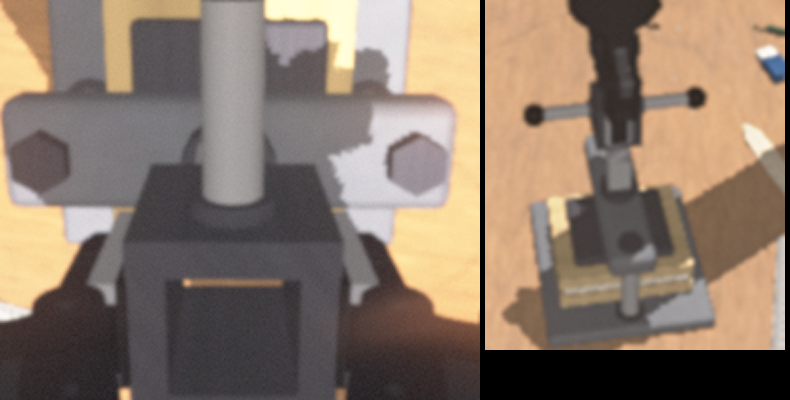

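The wrist crop shows the nuts level at (40,162) and (417,163), so the yaw is aligned. The hub's top edge runs from column 120 to 348 at row 242. The side crop shows the handle level above the shaft.

```bash
python3 - <<'E'
from h import *
np.set_printoptions(precision=4,suppress=True)
p=manip.camera("wrist"); f=lambda u,v:(u/2+200,v/2+130)
a=atz(p,f(40,162),.105);b=atz(p,f(417,163),.105);print("axis",(a+b)/2,np.linalg.norm(a-b),"yaw",np.degrees(np.arctan2(-(a-b)[0],(a-b)[1])))
al=np.radians(10.8);ex=np.array([np.cos(al),np.sin(al)]);ey=np.array([-ex[1],ex[0]])
for z in (.2085,.2105):
    l=atz(p,f(119,242),z);r=atz(p,f(347,242),z);m=(l+r)/2; c=m[:2]-.02*ex
    d=((a+b)/2)[:2]-c; print("hub",c,np.linalg.norm(l-r),"err hand x,y mm",d@ex*1e3,d@ey*1e3)
# bottom edge of +x side
for z in (.1645,.1665):
    l=atz(p,f(152,165),z);r=atz(p,f(326,165),z);m=(l+r)/2; c=m[:2]-.02*ex; print("bottom",c,np.linalg.norm(l-r))
print(manip.get_obs()["position"])
E
```

```text
axis [0.5321 0.2691 0.105 ] 0.13082635473729323 yaw 10.650076021093625
hub [0.5317 0.2677] 0.04200330293261191 err hand x,y mm 0.6390364056898198 1.3222187420872094
hub [0.5326 0.2679] 0.041230234330115065 err hand x,y mm -0.31730829530604904 1.3175392010230305
bottom [0.532  0.2661] 0.04349685319014335
bottom [0.5326 0.2663] 0.04292702453905063
[0.5341 0.2694 0.174 ]
```

Request:
{"name": "jog_arm", "arguments": {
  "translation": [
    [0, 1.5, 0],
    [0, 1.5, -7],
    [0, 1.5, -14],
    [0, 1.5, -20],
    [0, 1.5, -26],
    [0, 1.5, -30],
    [0, 1.5, -30]
  ],
  "turn": [0, 0, 0, 0, 0, 0, 0]
}}

```text
clock: 7.22
position: [0.5335, 0.2706, 0.1425]
ee_rot: [0.996, 0.094, -0.001, 0.001]
ft_force: [0.1, 0.1, -3.3]
grip_width: 0.459
```

Request:
{"name": "jog_arm", "arguments": {
  "translation": [
    [0, 0, -5],
    [0, 0, -10],
    [0, 0, -15],
    [0, 0, -19],
    [0, 0, -22],
    [0, 0, -24],
    [0, 0, -25],
    [0, 0, -25]
  ],
  "turn": [0, 0, 0, 0, 0, 0, 0, 0]
}}

```text
clock: 7.88
position: [0.5335, 0.2706, 0.1174]
ee_rot: [0.996, 0.094, -0.001, 0.001]
ft_force: [-1.6, 0.4, -3.4]
grip_width: 0.464
```

Request:
{"name": "jog_arm", "arguments": {
  "translation": [
    [0, 0, -1],
    [0, 0, -1],
    [0, 0, -1],
    [0, 0, -1],
    [0, 0, -1],
    [0, 0, -1],
    [0, 0, -1],
    [0, 0, -1]
  ],
  "turn": [0, 0, 0, 0, 0, 0, 0, 0],
  "grip": 80
}}

```text
clock: 8.55
position: [0.5335, 0.2706, 0.1164]
ee_rot: [0.996, 0.094, -0.001, 0.001]
ft_force: [0.9, -0.1, -0.7]
grip_width: 0.934
```

Request:
{"name": "jog_arm", "arguments": {
  "translation": [
    [0, 0, 10],
    [0, 0, 30],
    [0, 0, 55],
    [0, 0, 85],
    [-10, 0, 110],
    [-30, -20, 120],
    [-45, -55, 120],
    [-50, -90, 120],
    [-50, -125, 120],
    [-50, -160, 120],
    [-50, -180, 120],
    [-50, -180, 120]
  ],
  "turn": [0, 0, 0, 0, 0, 0, 0, 0, 0, 0, 0, 0]
}}

```text
clock: 9.55
position: [0.4839, 0.0854, 0.2373]
ee_rot: [0.996, 0.091, -0.0, 0.002]
ft_force: [0.3, -0.5, 0.8]
grip_width: 0.935
```

```bash
python3 - <<'E'
from h import *
np.set_printoptions(precision=4,suppress=True)
p=manip.camera("wrist"); S=manip.camera("side"); T=manip.camera("top")
pp=[]
for c,q in (("w",p),("s",S),("t",T)):
  for r in manip.pinpoint(q,"long_handle_center")[:3]:
    w=atz(q,r["at"],.131); print(c,np.round(r["at"],1),round(r["confidence"],2),w)
    if np.hypot(w[0]-.532,w[1]-.269)<.05: pp.append((q,r["at"]))
print(tri(pp))
R=lambda a,k:cv2.resize(a,None,fx=k,fy=k,interpolation=cv2.INTER_CUBIC)
c=np.zeros((400,790,3),np.uint8); c[:400,:480]=R(p["frame"][0:400,0:480,::-1],1); c[:350,485:785]=R(S["frame"][230:370,260:380,::-1],2.5); cv2.imwrite("pics/w5.png",c)
E
```

```text
w [76.6 83.7] 0.59 [0.5348 0.2715 0.131 ]
s [310.5 294.2] 0.88 [0.5347 0.2642 0.131 ]
s [335.7 174. ] 0.56 [ 0.4712 -0.2795  0.131 ]
t [444.2 207. ] 0.94 [ 0.4668 -0.4429  0.131 ]
[0.5348 0.2686 0.1351]
```

View pics/w5.png

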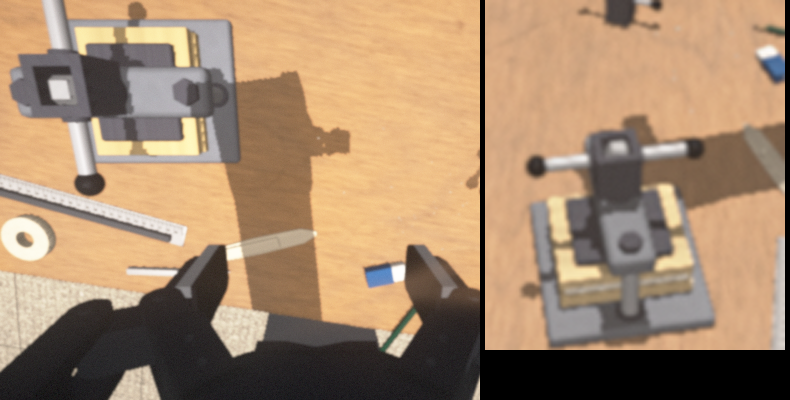

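The shaft shows inside the hub's hole at (60,90), the handle sits level on the collar, and the gripper is clear.

```bash
python3 -c "
from workcell import manip
print(manip.hand_in())"
```

```text
the job is handed in; nothing more can be done
None
```

I put the longer handle on the press shaft, turned it about 19.5° to line up with the press, lowered it, let go and backed the gripper off. The job was handed in with the last move ending at 9.6 s; it returned no verdict.

**Last checks:**
- **Fit:** the wrist view shows the shaft tip inside the hub's hole. The side view shows the handle level, with its hub down on the press.
- **Position:** the measured hub centre is (0.535, 0.269, 0.135) m. The shaft axis measured (0.532, 0.269) m, so the hub is about 3 mm off it.
- **Height:** this check disagreed. The camera estimate is about 4 mm above the fully seated 0.131 m, close to the 5 mm limit. From the gripper's height when it let go, I put the hub's underside at the collar, at about 0.109 m. I trusted that over the camera estimate and did not measure the height again.
- **Forces:** they stayed at a few newtons while lowering, so nothing jammed.
- **Other objects:** I never went near the shorter handle or the orange look-alike, but I did not measure the shorter handle again at the end.

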